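# Clamp the cover plate with the click-stop handle

### The job

Lower the holed cover plate over the two locating pins of the clamping fixture until it lies flush. Then turn the fixture's three-armed handle clockwise until the clamp toe has swung fully home over the plate's edge and the handle slips with a click, and stop there: one or two clicks, not more. Leave the slide box, the dust blower and the canister where they stand.

Things in the scene. Friction and masses are not known exactly. Their poses are not given: they have to be found in the camera images.
- nest (a point): Middle of the plate's place on top of the fixture's grey base (12 mm above the worktop), half-way between the two steel locating pins; z up. The pins stand at (+50, -35) and (-50, +35) mm in this frame, 10 mm thick, 18 mm high with conical tips. The handle's upright axis stands at (0, -140) mm.
- fixture: The bolted-down grey base, 12 mm thick; origin on the worktop, z up, axes parallel to the nest's. It reaches 75 mm either way in x, from -170 to +135 mm in y. The nest point is at (0, +70) mm.
- plate_grip (a point): Centre of the loose aluminium cover plate's black grip bar, 26 mm above the plate's underside; z up. Plate 130 (x) x 100 (y) x 10 mm, 0.2 to 0.45 kg; bar 14 mm thick in x, 50 long in y, rising 32 above the plate. 12 mm through holes at (+50, -35), (-50, +35) mm; fits turned half round too. Flush: this point 26 mm above the nest, x axes parallel. Starts flat, left or right of the fixture.
- hub (a point): On the upright axis of the three-armed black handle, 94 mm above the worktop, at mid-height of the arms; turns with the handle. z up, x along one arm, the others at 120 degrees. Arms 16 mm wide, 85 to 103 mm above the worktop, reaching 89 mm from the axis; round hub 52 mm wide. Below it the steel clamp toe, 21 to 37 mm above the worktop, reaches 110 mm from the axis.
- rod_top (a point): Centre of the top end of the upright steel stand rod fixed to the fixture's base: 12 mm thick, its top 200 mm above the worktop, 100 mm from the handle's axis.
- clamp (a joint): Angle of the clamp toe in rad, growing clockwise seen from above: 2.0 = fully home against its stop pin (12 mm thick, top 36 mm above the worktop), pointing at the nest; smaller = swung back by that much. Moved by the handle with about 0.1 N m, some more as the sprung toe climbs 1 mm onto the flush plate; stays where it is left.
- handle (a joint): How far the handle has slipped on the clamp's spindle, rad, growing clockwise: 0 at the start and about 0 while the handle carries the toe along. When the toe is home or blocked the handle slips at about 0.35 N m, jumping on one click of 0.52 rad at a time (each snaps over at about its middle). It cannot slip backwards past 0.
- slide_box: Closed box for microscope slides, 88 x 102 x 34 mm, bystander; origin at the centre of its underside.
- blower: Rubber dust blower standing on its base, 54 mm wide, 116 mm high, bystander; origin at the centre of its underside.
- canister: Plastic objective canister with a screw lid, 44 mm wide, 72 mm high, bystander; origin at the centre of its underside.

How it is judged:
By the outcome, as a careful person would: the job done as asked, in the order asked, and still so for the second after the job is handed in, with the robot touching nothing.
It also fails if it takes over 59 s, if anything falls off the work surface, if the arm or the gripper's body presses on something with over 40 N, if the wrist force passes 120 N, or if a joint passes its speed limit or range.

### The arm

A 7-joint arm with a two-finger parallel gripper is mounted at the origin on a cart in front of the work surface, level with it; the furniture and walls round the work are solid. World frame = base frame: x ahead of the robot, y to its left, z up, the work surface at z = 0. Lengths are in m, angles in rad, forces in N, time in s.
With the tool pointing down it reaches from about 0.425 to 0.95 m from the base axis. Payload 4.7 kg.
Tool frame: the origin (TCP) lies at the very end of the fingers, on their centre line; the grasp point (between the pads) lies 19 mm behind it (manip.grip_point_offset is the distance from the TCP to the grasp point, in m); z points along the fingers, y is the direction in which the jaws open and shut (so a half turn about z gives the same grasp; the last joint's range is limited). The gripper opens to 87 mm and grips with 3 to 60 N. Pads are 19 mm wide; open, the fingers measure 117 mm over their backs; the gripper's body (75 mm by 190 mm) begins 51 mm behind the grasp point.
Start: joints at [-1.355, 0.469, -0.049, 1.532, 0.024, 1.141, -0.082], TCP at [0.164, 0.655, 0.223] pointing down, gripper open.
Joint ranges: [-2.59, 2.59], [-0.33, 1.99], [-1.39, 1.29], [0.1, 2.45], [-1.04, 4.18], [0.21, 1.99], [-2.66, 2.66]. Speed limits (rad/s): [2.57, 2.57, 3.14, 3.14, 3.14, 3.14, 3.14].

### API

Orientations are given as a rotation vector (axis times angle).
In Python, from rig import manip gives the robot as it stands.
- The arm moves only by the tool apply_moves, never from a script. Its argument "commands" is one flat list of numbers, 5 for each row, row after row: the shift along the tool's x, y, z in cm, then the turn about the tool's z in rad, then the finger opening in cm, from 0 to 8.7. In form: [x, y, z, roll, grip, x, y, z, roll, grip, ...]. A call has 1 to 10 rows; each row shifts and turns the commanded pose from where the row before left it, along the tool's axes as they then stand; what a row does not reach is not made up. A row lasts 1/10 s, in which the tool goes at most 50 mm and 8.59 degrees, less where a joint would pass 70% of its speed; a pose out of reach is approached as far as the arm can. A call is refused whole if a number of a shift passes 5 or a number of a turn 0.15, either way. A call with a gripper value outside its range is refused whole. The fingers move at their own pace and stop on an object; the grip force is fixed at half the most. Time passes only in rows, so rows that do not move let the fingers close. It gives the time, the measured TCP pose, the force and the opening at its end, in the units of the state.
- manip.get_state(): the state, without advancing time (a new reading comes with each control period).
- manip.read_camera(name): name is "side" or "top" or "wrist"; returns a dict with "pixels" (420x560x3 uint8, blue, green, red), "z_map" (420x560 float32, m along the optical axis (not along the pixel's ray), 0 where there is no reading), "camera_matrix" (3x3 intrinsics, pixels), "R" (3x3) and "t" (3): a world point X has camera coordinates R X + t; the wrist camera has in their place "mount" (4x4, takes a point from camera to tool coordinates, whose origin is the TCP and whose axes are the flange's). Camera axes: x right, y down, z forward; pixel columns grow to the right and rows downward; lengths in m; the calibration is good to about 2 mm. A picture is of the moment at which its call begins: read the wrist's pose just before it.
- manip.sign_off(): hands the job in, once; it reports no verdict.
The state is a dict: "time_s": time; "joint_positions": joint angles; "joint_velocities": joint speeds; "tau": joint torques, N m; "eef_pos": TCP position; "tcp_rot": TCP orientation; "contact_force": force on the tool from outside, world axes, zero at the start; "torque": the same for the moment, N m; "grip_width": finger opening in m.
Only numpy, scipy, OpenCV 4.12 (cv2) and the standard library are available. Lean on these libraries where they do the work, as an engineer would, in place of code of your own. Each camera call takes 0.05 s, during which the arm holds its last target. There are 200 camera calls.

## Working session

There is one attempt and no reset: what is moved stays moved. The work goes in short steps, Python scripts to look and compute and a tool call to move; the robot and the scene stay as the last step left them, time stands still between calls to the robot, and variables do not carry over. Pictures are saved under pics/ and viewed, about 8 in all and at most 12, crops included, and the job is handed in when it is done.

Besides the shell and the picture viewer there is one more tool, called after "Emit:" in YAML: its name, and indented under it one key for each argument. apply_moves: Moves the arm, as the interface text tells. Its arguments: {"type":"object","properties":{"commands":{"type":"array"}},"required":["commands"]}

```bash
mkdir -p pics; ls; cat > h.py <<'E'
import sys; sys.path.insert(0,'.')
import numpy as np, cv2
from rig import manip
from scipy.spatial.transform import Rotation as Ro
def cam(name):
    s=manip.get_state(); c=manip.read_camera(name)
    if 'mount' in c and c.get('R') is None:
        T=np.eye(4); T[:3,:3]=Ro.from_rotvec(s['tcp_rot']).as_matrix(); T[:3,3]=s['eef_pos']
        W=T@np.array(c['mount'])
    else:
        R=np.array(c['R']);W=np.eye(4);W[:3,:3]=R.T;W[:3,3]=-R.T@np.array(c['t'])
    c['W']=W
    K=np.array(c['camera_matrix']);z=c['z_map']
    v,u=np.indices(z.shape)
    P=np.stack([(u-K[0,2])/K[0,0]*z,(v-K[1,2])/K[1,1]*z,z],-1)
    c['P']=P@W[:3,:3].T+W[:3,3]; c['P'][z==0]=np.nan
    return c
def st():
    s=manip.get_state()
    for k in s: print(k,np.round(s[k],4))
E
python3 - <<'E'
from h import *
st()
for n in('top','side'):
    c=cam(n); cv2.imwrite(f'pics/{n}0.png',c['pixels']); np.savez(f'{n}0.npz',P=c['P'],px=c['pixels'],K=c['camera_matrix'],W=c['W']); print(n,np.round(c['W'],3),c['camera_matrix'])
c=manip.read_camera('wrist'); print(np.round(c['mount'],3),manip.grip_point_offset)
E
```

```text
pics
time_s 0.0
joint_positions [-1.3549  0.4694 -0.0486  1.5337  0.0241  1.141  -0.0823]
joint_velocities [-0.0005 -0.0009 -0.0006  0.0005  0.0004 -0.0005 -0.0005]
tau [-5.00000e-04 -5.07982e+01 -8.10000e-02 -2.36150e+01 -6.15000e-02
  3.83000e-02  2.00000e-04]
eef_pos [0.1634 0.6543 0.2215]
tcp_rot [-3.8340e-01 -3.1179e+00  3.0000e-03]
contact_force [ 0.6973 -0.4727  0.1029]
torque [-0.0293 -0.0495 -0.0299]
grip_width 0.0867
top [[ 0.009 -0.996  0.089  0.422]
 [-1.    -0.008  0.012  0.044]
 [-0.012 -0.089 -0.996  1.491]
 [ 0.     0.     0.     1.   ]] [[442.47154642   0.         277.52241345]
 [  0.         442.47154642 208.56421413]
 [  0.           0.           1.        ]]
side [[-0.958  0.173 -0.227  0.826]
 [ 0.285  0.596 -0.751  1.013]
 [ 0.005 -0.784 -0.62   0.907]
 [ 0.     0.     0.     1.   ]] [[482.49765801   0.         280.54249211]
 [  0.         482.49765801 213.52315241]
 [  0.           0.           1.        ]]
[[ 0.001 -0.959 -0.283  0.077]
 [ 1.     0.     0.001 -0.   ]
 [-0.001 -0.283  0.959 -0.162]
 [ 0.     0.     0.     1.   ]] 0.0187
```

View pics/top0.png

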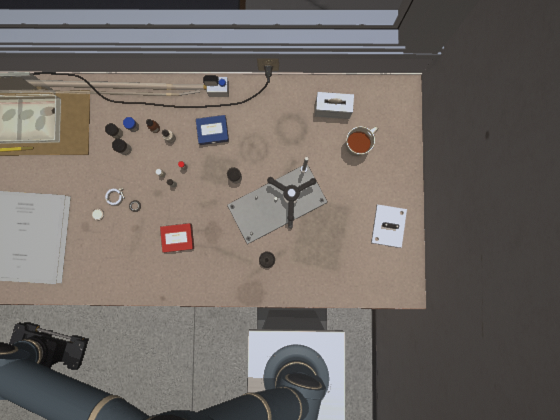

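View pics/side0.png

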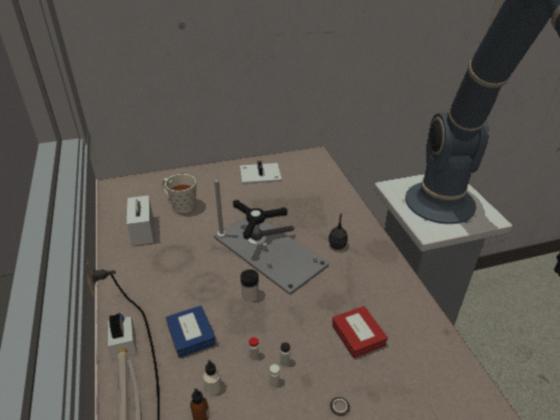

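Top view: fixture at about (278,205) with the handle at (291,193), the rod top at (305,162), the plate at (390,226) on the right, the blower at (267,260) and the canister at (233,175).

```bash
python3 - <<'E'
from h import *
d=np.load('top0.npz');P=d['P'];px=d['px']
def box(r): v0,v1,u0,u1=r; return P[v0:v1,u0:u1].reshape(-1,3)
# table
q=box((260,300,180,240)); print('table',np.nanmedian(q,0))
z0=np.nanmedian(q[:,2])
v,u=np.indices(P.shape[:2])
def rect(m,n):
    p=P[m][:,:2].astype(np.float32)*1000; print(n,m.sum(),cv2.minAreaRect(p),np.median(P[m],0))
Z=P[...,2]-z0
reg=lambda a,b,c,d_:(v>=a)&(v<b)&(u>=c)&(u<d_)
rect(reg(200,255,365,415)&(Z>0.005)&(Z<0.02),'plate')
rect(reg(200,255,365,415)&(Z>0.03),'bar')
fx=reg(160,250,220,335)&(Z>0.006)&(Z<0.02)
rect(fx,'base')
m=reg(160,235,250,335)&(Z>0.083)&(Z<0.12);rect(m,'handle')
p=P[m];c=p[:,:2].mean(0);print('handle med z',np.median(p[:,2]))
m=reg(145,185,285,325)&(Z>0.13);rect(m,'rod') if m.any() else 0
m=reg(165,240,230,335)&(Z>0.024)&(Z<0.06);print(np.round(P[m][::3],3).tolist())
# big crop
a=cv2.resize(px[145:260,220:330],None,fx=5,fy=5,interpolation=cv2.INTER_CUBIC);cv2.imwrite('pics/top1.png',a)
E
```

```text
table [ 0.31534557  0.28796784 -0.00051019]
plate 1199 ((495.67315673828125, -313.5517883300781), (181.0672607421875, 165.49758911132812), 0.32190653681755066) [ 0.4986675  -0.31011683  0.00985645]
bar 74 ((500.1448974609375, -309.0935974121094), (50.6827278137207, 13.891683578491211), 81.6114273071289) [ 0.49988322 -0.30846415  0.04095197]
base 3561 ((569.4041137695312, 65.24038696289062), (302.072021484375, 387.26898193359375), 0.520871639251709) [0.56423131 0.08417461 0.01174235]
handle 544 ((606.21240234375, 1.965362548828125), (154.5511474609375, 136.93844604492188), 29.26307487487793) [0.60771964 0.01913873 0.10295121]
handle med z 0.10295120989194462
rod 28 ((686.2908935546875, -22.780120849609375), (9.412897109985352, 10.810565948486328), 0.45343443751335144) [ 0.68426183 -0.02244901  0.18508326]
[[0.693, -0.015, 0.024], [0.684, -0.027, 0.058], [0.683, -0.021, 0.042], [0.686, -0.032, 0.025], [0.682, -0.022, 0.029], [0.679, -0.015, 0.025], [0.664, 0.186, 0.028], [0.655, 0.188, 0.04], [0.646, 0.192, 0.057], [0.643, 0.196, 0.051], [0.643, 0.215, 0.034], [0.641, 0.204, 0.043], [0.644, 0.196, 0.024], [0.589, 0.137, 0.034], [0.59, 0.074, 0.032], [0.587, 0.134, 0.028], [0.587, 0.068, 0.034], [0.583, 0.071, 0.039], [0.557, 0.028, 0.032], [0.547, 0.028, 0.032], [0.514, 0.027, 0.029], [0.511, 0.021, 0.034], [0.508, 0.027, 0.032], [0.507, 0.018, 0.034], [0.504, 0.024, 0.035], [0.504, 0.014, 0.03], [0.501, 0.021, 0.038], [0.498, 0.027, 0.03], [0.497, 0.018, 0.039], [0.494, 0.024, 0.036], [0.494, 0.014, 0.036], [0.491, 0.021, 0.033], [0.474, 0.15, 0.025], [0.47, 0.146, 0.031]]
```

View pics/top1.png

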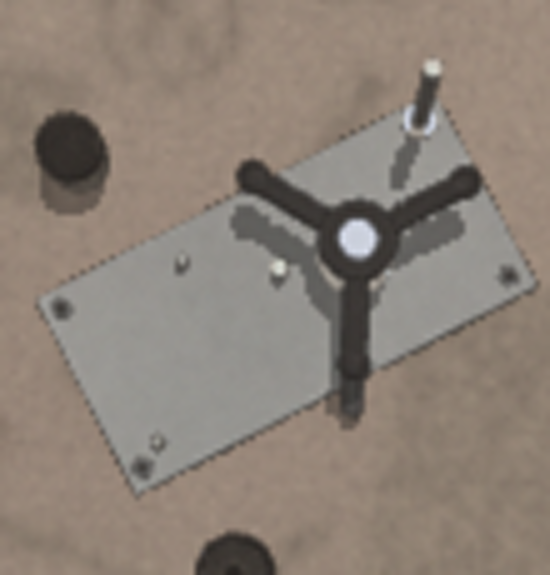

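```bash
cat >> h.py <<'E'
def plan(goals,rnd=2):
    "goals: list of (x,y,z,angle of tool x deg,grip cm,n rows). Prints rows (tool assumed straight down)."
    s=manip.get_state(); p=np.array(s['eef_pos']); R=Ro.from_rotvec(s['tcp_rot']).as_matrix()
    print('now',np.round(p,4),'xang',round(np.degrees(np.arctan2(R[1,0],R[0,0])),2),'tilt',np.round(R[:2,2],4))
    for x,y,z,a,g,n in goals:
        a0=np.degrees(np.arctan2(R[1,0],R[0,0])); da=-np.radians((a-a0+180)%360-180)
        out=[];p0=p.copy()
        for i in range(n):
            t=np.array([x,y,z]); step=(p0+(t-p0)*(i+1)/n)-p
            row=np.round(R.T@step*100,rnd); r=round(da/n,3)
            if i==n-1 : r=round(da-sum(o[3] for o in out),3)
            p=p+R@row/100; R=R@Ro.from_rotvec([0,0,r]).as_matrix()
            out.append([*(float(v)+0 for v in row),float(r),g])
        print('--',n,'max step',max(np.linalg.norm(o[:3]) for o in out))
        print(', '.join(f'{v:g}' for o in out for v in o))
E
python3 - <<'E'
from h import *
plan([(.35,.39,.24,142,8.7,8),(.54,.125,.25,117.6,8.7,8)])
E
```

```text
now [0.1635 0.6544 0.2217] xang 165.97 tilt [-0.0003 -0.0015]
-- 8 max step 4.057844255266582
-3.06, -2.64, -0.22, 0.052, 8.7, -3.2, -2.48, -0.23, 0.052, 8.7, -3.32, -2.31, -0.22, 0.052, 8.7, -3.44, -2.14, -0.23, 0.052, 8.7, -3.54, -1.95, -0.22, 0.052, 8.7, -3.64, -1.76, -0.22, 0.052, 8.7, -3.73, -1.58, -0.23, 0.052, 8.7, -3.8, -1.38, -0.22, 0.054, 8.7
-- 8 max step 4.082548223842554
-3.91, -1.15, -0.12, 0.053, 8.7, -3.97, -0.94, -0.12, 0.053, 8.7, -4.01, -0.73, -0.12, 0.053, 8.7, -4.04, -0.52, -0.12, 0.053, 8.7, -4.06, -0.3, -0.13, 0.053, 8.7, -4.08, -0.08, -0.12, 0.053, 8.7, -4.07, 0.13, -0.12, 0.053, 8.7, -4.06, 0.35, -0.12, 0.055, 8.7
```

Emit:
apply_moves:
  commands: [-3.1,-2.6,-0.2,0.052,8.7,-3.2,-2.5,-0.2,0.052,8.7,-3.3,-2.3,-0.2,0.052,8.7,-3.4,-2.1,-0.2,0.052,8.7,-3.5,-2.0,-0.2,0.052,8.7,-3.6,-1.8,-0.2,0.052,8.7,-3.7,-1.6,-0.2,0.052,8.7,-3.8,-1.4,-0.2,0.052,8.7]

```text
time_s: 0.95
eef_pos: [0.3491, 0.389, 0.2385]
tcp_rot: [-1.022, -2.971, 0.0]
contact_force: [0.9, -0.1, 0.3]
grip_width: 0.0867
```

Emit:
apply_moves:
  commands: [-3.9,-1.2,-0.1,0.053,8.7,-4.0,-0.9,-0.1,0.053,8.7,-4.0,-0.7,-0.1,0.053,8.7,-4.0,-0.5,-0.1,0.053,8.7,-4.1,-0.3,-0.1,0.053,8.7,-4.1,-0.1,-0.1,0.053,8.7,-4.1,0.1,-0.1,0.053,8.7,-4.1,0.4,-0.1,0.055,8.7,0,0,0,0,8.7]

```text
time_s: 1.85
eef_pos: [0.5428, 0.1189, 0.2468]
tcp_rot: [1.637, 2.677, -0.002]
contact_force: [-0.0, 0.5, -0.3]
grip_width: 0.0869
```

```bash
python3 - <<'E'
from h import *
st()
c=cam('wrist'); cv2.imwrite('pics/w1.png',c['pixels']); np.savez('w1.npz',P=c['P'],px=c['pixels'],K=c['camera_matrix'],W=c['W'])
E
```

```text
time_s 1.85
joint_positions [-0.6195  0.2574  0.3991  1.8106 -0.1074  1.0938  0.2903]
joint_velocities [-0.0502 -0.0156 -0.0861  0.0296 -0.0338  0.014  -0.0193]
tau [ -0.1172 -34.5473   2.5486 -23.3606  -0.0509  -0.0599   0.1194]
eef_pos [0.5428 0.1189 0.2468]
tcp_rot [ 1.6369e+00  2.6771e+00 -2.4000e-03]
contact_force [-0.0329  0.4708 -0.2599]
torque [-0.0822  0.0194  0.0061]
grip_width 0.0869
```

View pics/w1.png

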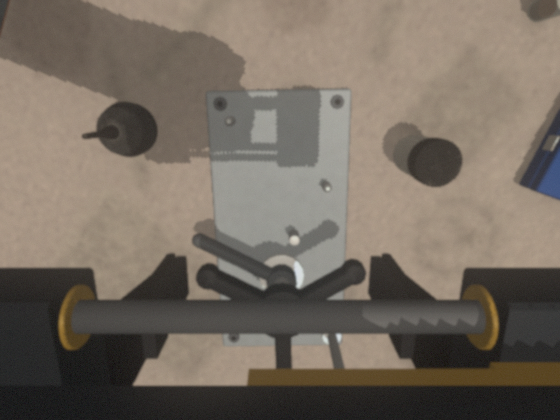

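Wrist view: the base's far edge runs from (207,92) to (350,89). The pins are at (230,121) and (327,187), the stop pin at (294,240), the toe tip at (198,240), the arm ends at (207,276) and (352,271), the blower at (127,128) and the canister at (434,162).

```bash
cat > fit.py <<'E'
from h import *
def proj(d,X):
    W=d['W'];K=d['K'];c=(np.asarray(X)-W[:3,3])@W[:3,:3]; q=c@K.T; return q[:,:2]/q[:,2:]
def ray(d,uv,z):
    W=d['W'];K=d['K']; o=W[:3,:3]@np.linalg.inv(K)@np.array([uv[0],uv[1],1.]); return W[:3,3]+o*(z-W[2,3])/o[2]
E
python3 - <<'E'
from fit import *
d=np.load('w1.npz');P=d['P'];Z=P[...,2]
v,u=np.indices(Z.shape)
print('table',np.nanmedian(Z[30:80,300:340]),'base',np.nanmedian(Z[190:230,240:280]))
# base outline via depth
m=((Z>0.006)&(Z<0.018)&(v>85)&(v<230)&(u>195)&(u<360)).astype(np.uint8)
def line(pts):
    pts=np.array(pts); c=pts.mean(0); w,V=np.linalg.eigh(np.cov((pts-c)[:,:2].T)); return c,V[:,1]
L=[];Rr=[];T=[]
g=cv2.cvtColor(d['px'],cv2.COLOR_BGR2GRAY)
for r in range(130,225,2):
    uu=np.where(m[r])[0]; L.append(ray(d,(uu.min()-.5,r),.012)); Rr.append(ray(d,(uu.max()+.5,r),.012))
for cc in range(215,345,3):
    vv=np.where(m[:,cc])[0]; T.append(ray(d,(cc,vv.min()-.5),.012))
for n,l in(('L',L),('R',Rr),('T',T)):
    c,dr=line(l); print(n,np.round(c,4),'ang',np.degrees(np.arctan2(dr[1],dr[0]))%180, 'res',np.std((np.array(l)-c)[:,:2]@[-dr[1],dr[0]]))
for n,uv,z in(('pinA',(230,121),.030),('pinB',(327,187),.030),('stop',(294,239),.036),('toeTip',(198,240),.037)):
    a=P[uv[1]-5:uv[1]+6,uv[0]-5:uv[0]+6].reshape(-1,3); print(n,np.round(ray(d,uv,z),4),'maxz',np.nanmax(a[:,2]))
for n,lo,hi,vm in(('arms',.09,.115,295),('toe',.030,.045,290)):
    k=(Z>lo)&(Z<hi)&(v<vm)&(v>200)&(u>190)&(u<370); print(n,k.sum(),cv2.minAreaRect(P[k][:,:2].astype(np.float32)*1000)); 
    uu=u[k];vv=v[k]; print(uu.min(),uu.max(),vv.min(),vv.max())
cr=cv2.resize(d['px'][85:360,185:370],None,fx=3,fy=3*.72,interpolation=cv2.INTER_CUBIC) 
# top: arms from top camera
t=np.load('top0.npz');Pt=t['P'];k=(Pt[...,2]>.093)&(Pt[...,2]<.115)&(abs(Pt[...,0]-.6)<.12)&(abs(Pt[...,1]-.02)<.12)
q=Pt[k][:,:2]
# hub fit: 3-arm template
from scipy.optimize import minimize
def cost(x):
    dd=q-x[:2]; r=np.hypot(*dd.T); best=np.maximum(r-.026,0)
    for i in range(3):
        a=x[2]+i*2*np.pi/3; al=dd@[np.cos(a),np.sin(a)]; la=abs(dd@[-np.sin(a),np.cos(a)])
        e=np.hypot(np.maximum(la-.004,0),np.maximum(np.maximum(al-.086,-al),0)); best=np.minimum(best,e)
    return np.sum(best**2)*1e6
b=min((minimize(cost,[.60,.02,np.radians(a)],method='Nelder-Mead') for a in(50,57,65)),key=lambda r:r.fun)
print('hub',b.x[:2],np.degrees(b.x[2]),b.fun,len(q))
E
```

```text
table -0.0001870183010736215 base 0.01162048074365929
L [0.4786 0.0875 0.012 ] ang 118.11739758826424 res 0.0003099428100143597
R [0.611  0.1553 0.012 ] ang 118.05834180337105 res 0.0003625937611077511
T [0.5026 0.2026 0.012 ] ang 28.087578625874357 res 0.00026958907665277553
pinA [0.473  0.1525 0.03  ] maxz 0.0307748938137975
pinB [0.5915 0.138  0.03  ] maxz 0.03069709371393825
stop [0.5865 0.0731 0.036 ] maxz 0.03749444801617413
toeTip [0.4955 0.0256 0.037 ] maxz 0.037860549239622676
arms 2708 ((581.2176513671875, 51.42981719970703), (155.81295776367188, 31.727781295776367), 28.87421226501465)
196 366 259 294
toe 1586 ((551.0724487304688, 26.951377868652344), (116.34268951416016, 60.03840637207031), 27.337078094482422)
192 299 233 286
hub [0.59907473 0.02027694] 60.903142012855454 13128.563961876549 532
```

```bash
python3 - <<'E'
from h import *
plan([(.49,-.37,.22,81.6,8.7,12)],1)
E
```

```text
now [0.5411 0.1222 0.2464] xang 117.39 tilt [ 0.0002 -0.0012]
-- 12 max step 4.215447781671599
-3.4, -2.3, 0.2, 0.052, 8.7, -3.6, -2, 0.2, 0.052, 8.7, -3.7, -1.9, 0.3, 0.052, 8.7, -3.7, -1.7, 0.2, 0.052, 8.7, -3.9, -1.5, 0.2, 0.052, 8.7, -3.9, -1.4, 0.2, 0.052, 8.7, -4, -1.1, 0.3, 0.052, 8.7, -4, -0.8, 0.2, 0.052, 8.7, -4.1, -0.7, 0.2, 0.052, 8.7, -4, -0.5, 0.2, 0.052, 8.7, -4.2, -0.2, 0.3, 0.052, 8.7, -4.1, -0.1, 0.2, 0.053, 8.7
```

Emit:
apply_moves:
  commands: [-3.4,-2.3,0.2,0.052,8.7,-3.6,-2,0.2,0.052,8.7,-3.7,-1.9,0.3,0.052,8.7,-3.7,-1.7,0.2,0.052,8.7,-3.9,-1.5,0.2,0.052,8.7,-3.9,-1.4,0.2,0.052,8.7,-4,-1.1,0.3,0.052,8.7,-4,-0.8,0.2,0.052,8.7,-4.1,-0.7,0.2,0.052,8.7]

```text
time_s: 2.8
eef_pos: [0.5043, -0.2439, 0.2262]
tcp_rot: [-2.202, -2.24, -0.002]
contact_force: [0.2, 0.5, -0.2]
grip_width: 0.0869
```

Emit:
apply_moves:
  commands: [-4,-0.5,0.2,0.052,8.7,-4.2,-0.2,0.3,0.052,8.7,-4.1,-0.1,0.2,0.053,8.7,0,0,0,0,8.7,0,0,0,0,8.7,0,0,0,0,8.7]

```text
time_s: 3.4
eef_pos: [0.4926, -0.3648, 0.2191]
tcp_rot: [-2.368, -2.062, -0.002]
contact_force: [-0.2, 0.8, -0.7]
grip_width: 0.0869
```

```bash
python3 - <<'E'
from fit import *
plan([])
c=cam('wrist'); cv2.imwrite('pics/w2.png',c['pixels']); np.savez('w2.npz',P=c['P'],px=c['pixels'],K=c['camera_matrix'],W=c['W'])
P=c['P'];Z=P[...,2]
n,lab,s,_=cv2.connectedComponentsWithStats(((Z>.006)&(Z<.016)).astype(np.uint8))
print(s[1:][s[1:,4]>1500])
n,lab,s2,_=cv2.connectedComponentsWithStats(((Z>.036)&(Z<.048)).astype(np.uint8))
for i in range(1,n):
    if s2[i,4]>200: k=lab==i; print(s2[i],cv2.minAreaRect(P[k][:,:2].astype(np.float32)*1000),np.median(P[k][:,2]))
E
```

```text
now [ 0.4926 -0.3648  0.2191] xang 82.11 tilt [-0.0001  0.002 ]
[[  210    73   138   106 12796]]
[270 101  16  57 867] ((501.02374267578125, -308.1910400390625), (49.44289779663086, 13.806280136108398), 81.80339050292969) 0.04142602881307095
[ 188  219  372   53 1779] ((576.20849609375, -430.060302734375), (366.1988525390625, 1.7663108110427856), 0.04951290786266327) 0.04204164432232621
[ 95 272  58  12 261] ((326.13214111328125, -430.347900390625), (59.37373733520508, 1.6417144536972046), 0.08027873188257217) 0.04217811685687045
```

View pics/w2.png

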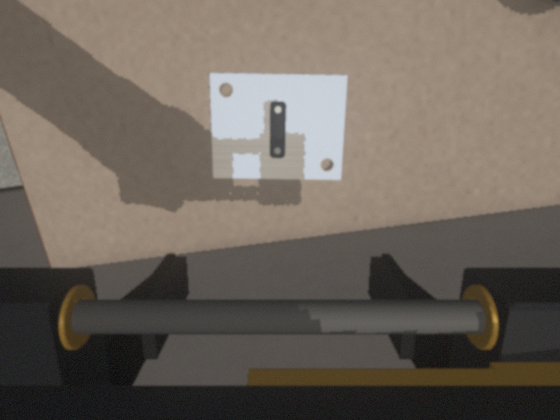

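Wrist view of the plate: holes at (226,89) and (326,164), bar at (278,130). It has the same handedness as the pins, so tool y = plate x = fixture x and no half turn is needed.

```bash
python3 - <<'E'
from fit import *
d=np.load('w2.npz')
a=ray(d,(226,89.5),.010);b=ray(d,(326.3,164.3),.010);print((a+b)/2,np.linalg.norm(a-b),np.degrees(np.arctan2(*(b-a)[1::-1]))+35)
plan([(.501,-.308,.10,81.8,8.7,4),(.501,-.308,.014,81.8,8.7,4)],1)
E
```

```text
[ 0.50092415 -0.30820312  0.01      ] 0.12121236550524701 -8.885428319104747
now [ 0.4926 -0.3649  0.2193] xang 82.11 tilt [0.0002 0.0017]
-- 4 max step 3.3541019662496847
1.4, 0, 3, 0.001, 8.7, 1.5, 0, 3, 0.001, 8.7, 1.4, 0, 3, 0.001, 8.7, 1.4, 0, 2.9, 0.002, 8.7
-- 4 max step 2.2
0, 0, 2.2, 0, 8.7, 0, 0, 2.1, 0, 8.7, 0, 0, 2.2, 0, 8.7, 0, 0, 2.1, 0, 8.7
```

Emit:
apply_moves:
  commands: [1.4,0,3,0.002,8.7,1.5,0,3,0.002,8.7,1.4,0,3,0.001,8.7,1.4,0,2.9,0.001,8.7,0,0,1.5,0,8.7,0,0,1.5,0,8.7,0,0,1.5,0,8.7,0,0,1.5,0,8.7,0,0,1.5,0,8.7,0,0,0.9,0,8.7]

```text
time_s: 4.45
eef_pos: [0.4993, -0.3109, 0.0151]
tcp_rot: [-2.378, -2.051, 0.001]
contact_force: [0.1, -0.2, -0.1]
grip_width: 0.0868
```

Emit:
apply_moves:
  commands: [0,0,0,0,8.7,0,0,0,0,4,0,0,0,0,2,0,0,0,0,0.5,0,0,0,0,0.5,0,0,0,0,0.5,0,0,0,0,0.5]

```text
time_s: 5.15
eef_pos: [0.4999, -0.3107, 0.0167]
tcp_rot: [2.378, 2.052, 0.0]
contact_force: [-0.5, -0.2, -0.2]
grip_width: 0.0471
```

Emit:
apply_moves:
  commands: [0,0,0.1,0,0,0,0,0,0,0,0,0,0,0,0,0,0,0,0,0,0,0,0,0,0,0,0,0,0,0,0,0,0,0,0]

```text
time_s: 5.85
eef_pos: [0.4997, -0.3107, 0.0154]
tcp_rot: [-2.378, -2.052, 0.0]
contact_force: [0.0, 1.0, -0.6]
grip_width: 0.014
```

```bash
python3 - <<'E'
from h import *
st()
E
```

```text
time_s 5.85
joint_positions [ 0.0954  0.6391  0.5331  1.9329 -0.4897  0.7004  0.7778]
joint_velocities [ 0.0009  0.0007 -0.0011  0.0015 -0.001   0.0004 -0.002 ]
tau [-7.32000e-02 -4.67874e+01  7.90320e+00 -1.49266e+01 -7.48000e-02
  4.67000e-02 -2.62000e-02]
eef_pos [ 0.4997 -0.3107  0.0154]
tcp_rot [-2.3784e+00 -2.0522e+00  1.0000e-04]
contact_force [ 0.0075  1.0202 -0.624 ]
torque [-0.1552  0.1273 -0.0132]
grip_width 0.014
```

```bash
python3 - <<'E'
from h import *
plan([(.50,-.31,.11,81.6,0,4),(.53,-.15,.255,95,0,6),(.565,.083,.255,118.1,0,8)],1)
E
```

```text
now [ 0.4997 -0.3107  0.0154] xang 81.58 tilt [-0.0002  0.0001]
-- 4 max step 2.4020824298928627
0, 0, -2.4, -0, 0, 0, 0, -2.3, -0, 0, 0.1, 0, -2.4, -0, 0, 0, 0, -2.4, -0, 0
-- 6 max step 3.72827037646145
2.7, 0.1, -2.4, -0.039, 0, 2.7, 0.2, -2.4, -0.039, 0, 2.7, 0.3, -2.4, -0.039, 0, 2.7, 0.5, -2.4, -0.039, 0, 2.6, 0.5, -2.4, -0.039, 0, 2.7, 0.6, -2.5, -0.039, 0
-- 8 max step 3.001666203960727
2.9, 0.7, 0, -0.05, 0, 2.8, 0.8, 0, -0.05, 0, 2.8, 1, 0, -0.05, 0, 2.7, 1.1, 0, -0.05, 0, 2.6, 1.2, 0, -0.05, 0, 2.6, 1.4, 0, -0.05, 0, 2.6, 1.5, 0, -0.05, 0, 2.4, 1.7, 0, -0.053, 0
```

Emit:
apply_moves:
  commands: [0,0,-1,0,0,0,0,-2,0,0,0,0,-3,0,0,0,0,-3.5,0,0,2.7,0.1,-2.4,-0.039,0,2.7,0.2,-2.4,-0.039,0,2.7,0.3,-2.4,-0.039,0,2.7,0.5,-2.4,-0.039,0,2.6,0.5,-2.4,-0.039,0,2.7,0.6,-2.5,-0.039,0]

```text
time_s: 6.85
eef_pos: [0.5291, -0.1497, 0.2566]
tcp_rot: [-2.121, -2.316, 0.0]
contact_force: [-0.3, 0.0, -2.2]
grip_width: 0.0137
```

Emit:
apply_moves:
  commands: [2.9,0.7,0,-0.05,0,2.8,0.8,0,-0.05,0,2.8,1,0,-0.05,0,2.7,1.1,0,-0.05,0,2.6,1.2,0,-0.05,0,2.6,1.4,0,-0.05,0,2.6,1.5,0,-0.05,0,2.4,1.7,0,-0.053,0]

```text
time_s: 7.65
eef_pos: [0.565, 0.0831, 0.2557]
tcp_rot: [-1.613, -2.695, 0.0]
contact_force: [0.3, -1.1, -2.2]
grip_width: 0.0138
```

Emit:
apply_moves:
  commands: [0,0,0,0,0,0,0,0,0,0,0,0,0,0,0,0,0,0,0,0]

```text
time_s: 8.05
eef_pos: [0.5654, 0.0806, 0.2556]
tcp_rot: [1.619, 2.692, -0.0]
contact_force: [-0.4, 0.1, -2.9]
grip_width: 0.0139
```

```bash
python3 - <<'E'
from fit import *
plan([])
c=cam('wrist'); cv2.imwrite('pics/w3.png',c['pixels']); np.savez('w3.npz',P=c['P'],px=c['pixels'],K=c['camera_matrix'],W=c['W'])
E
```

```text
now [0.5654 0.0806 0.2556] xang 117.95 tilt [ 0.     -0.0004]
```

View pics/w3.png

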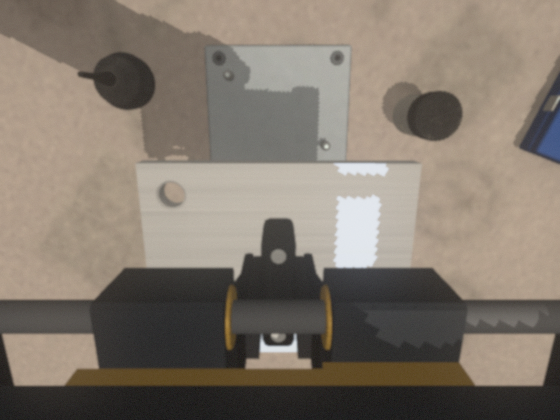

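Plate held: its far edge runs from (137,162) to (420,162) and its hole is at (174,193). The pins are at (228,75) and (325,145).

```bash
python3 - <<'E'
from fit import *
d=np.load('w3.npz');P=d['P'];Z=P[...,2];v,u=np.indices(Z.shape)
g=cv2.cvtColor(d['px'],cv2.COLOR_BGR2GRAY)
def line(p): 
    p=np.array(p);c=p.mean(0);w,V=np.linalg.eigh(np.cov((p-c)[:,:2].T));return c,V[:,1],np.sqrt(w[0])
m=(Z>.006)&(Z<.018)&(v<155)&(u>195)&(u<360)
T=[ray(d,(c,np.where(m[:,c])[0].min()-.5),.012) for c in range(215,345,3)]
L=[ray(d,(np.where(m[r])[0].min()-.5,r),.012) for r in range(65,150,3)]
R_=[ray(d,(np.where(m[r])[0].max()+.5,r),.012) for r in range(65,150,3)]
A={n:line(x) for n,x in zip('TLR',(T,L,R_))}
for n,(c,dr,e) in A.items(): print(n,np.degrees(np.arctan2(dr[1],dr[0]))%180,e)
yaw=np.mean([np.degrees(np.arctan2(A[n][1][1],A[n][1][0]))%180-(0 if n=='T' else 90) for n in 'TLR']);yr=np.radians(yaw)
xf=np.array([np.cos(yr),np.sin(yr)]);yf=np.array([-xf[1],xf[0]])
xl,xr=A['L'][0][:2]@xf,A['R'][0][:2]@xf; yt=A['T'][0][:2]@yf
print('yaw',yaw,'width',xr-xl,'nest by edges',(xl+xr)/2*xf+(yt-.065)*yf)
pa=ray(d,(228,75),.030);pb=ray(d,(325,145.5),.030);print('pins',(pa+pb)/2,np.linalg.norm(pa-pb),np.degrees(np.arctan2(*(pb-pa)[1::-1]))+35)
# subpixel pins
for uv in((228,75),(325,145)): print(np.round(Z[uv[1]-5:uv[1]+6:2,uv[0]-5:uv[0]+6],3))
s=manip.get_state();Rt=Ro.from_rotvec(s['tcp_rot']).as_matrix();tp=np.array(s['eef_pos'])
m=(Z>.23)&(Z<.27)&(v>150)&(v<225)&(u>130)&(u<430)
print('plate z',np.median(Z[m]))
tz=np.median(Z[m])
q=[ray(d,(c,np.where(m[:,c])[0].min()-.5),tz) for c in range(150,410,5)]
l=[ray(d,(np.where(m[r])[0].min()-.5,r),tz) for r in range(172,222,3)]
r=[ray(d,(np.where(m[r])[0].max()+.5,r),tz) for r in range(172,222,3)]
f=lambda x:(np.array(x)-tp)@Rt
print('front edge x_t',f(q)[:,0].mean(),'slope',np.polyfit(f(q)[:,1],f(q)[:,0],1)[0],'left',f(l)[:,1].mean(),'right',f(r)[:,1].mean())
print('hole',f([ray(d,(174,193),tz)]))
E
```

```text
T 28.271268935377776 0.0002577033582386273
L 118.04490473939768 0.0002955345763317653
R 118.2268993000956 0.00030703602656566076
yaw 28.18102432495702 width 0.14878501226273738 nest by edges [0.53234805 0.14459802]
pins [0.53208097 0.14423035 0.03      ] 0.11939511031023305 27.991544041051608
[[0.011 0.011 0.026 0.027 0.026 0.025 0.027 0.023 0.012 0.011 0.011]
 [0.012 0.026 0.027 0.029 0.029 0.03  0.028 0.027 0.028 0.024 0.012]
 [0.026 0.028 0.029 0.029 0.029 0.03  0.03  0.028 0.027 0.025 0.024]
 [0.012 0.026 0.027 0.028 0.03  0.03  0.029 0.028 0.027 0.025 0.022]
 [0.012 0.012 0.025 0.028 0.026 0.026 0.027 0.026 0.024 0.023 0.016]
 [0.011 0.011 0.012 0.012 0.01  0.012 0.019 0.016 0.011 0.012 0.012]]
[[0.012 0.012 0.011 0.015 0.016 0.02  0.018 0.012 0.01  0.013 0.012]
 [0.012 0.016 0.022 0.025 0.028 0.027 0.028 0.027 0.025 0.024 0.013]
 [0.014 0.022 0.026 0.027 0.029 0.031 0.029 0.029 0.029 0.027 0.024]
 [0.012 0.021 0.026 0.026 0.029 0.029 0.032 0.029 0.031 0.028 0.026]
 [0.011 0.011 0.015 0.026 0.027 0.028 0.028 0.029 0.028 0.024 0.011]
 [0.012 0.012 0.011 0.013 0.012 0.013 0.012 0.012 0.013 0.012 0.012]]
plate z 0.249914082739636
front edge x_t 0.0532954439857462 slope 0.00028979595556189884 left -0.06433304595068745 right 0.06569982380583775
hole [[ 0.03774837 -0.04786342  0.00572248]]
```

```bash
python3 - <<'E'
from h import *
plan([(.5331,.1416,.20,118.15,0,3),(.5331,.1416,.052,118.15,0,5)],2)
E
```

```text
now [0.5654 0.0808 0.2556] xang 117.96 tilt [ 0.     -0.0002]
-- 3 max step 2.951711368003315
2.3, 0, 1.85, -0.001, 0, 2.29, 0, 1.86, -0.001, 0, 2.3, 0.01, 1.85, -0.001, 0
-- 5 max step 2.96
0, 0, 2.96, -0, 0, 0, 0, 2.96, -0, 0, 0, 0, 2.96, -0, 0, 0, 0, 2.96, -0, 0, 0, 0, 2.96, -0, 0
```

Emit:
apply_moves:
  commands: [2.3,0,1.9,-0.001,0,2.3,0,1.9,-0.001,0,2.3,0,1.8,-0.001,0,0,0,3,0,0,0,0,3,0,0,0,0,3,0,0,0,0,3,0,0,0,0,2.8,0,0,0,0,0,0,0,0,0,0,0,0]

```text
time_s: 9.1
eef_pos: [0.5333, 0.1423, 0.0519]
tcp_rot: [1.613, 2.695, -0.0]
contact_force: [0.5, 1.0, -3.0]
grip_width: 0.0137
```

Emit:
apply_moves:
  commands: [0,0,0,0,0,0,0,0,0,0,0,0,0,0,0]

```text
time_s: 9.4
eef_pos: [0.5337, 0.1432, 0.0528]
tcp_rot: [1.611, 2.695, 0.003]
contact_force: [-0.0, 0.3, -3.4]
grip_width: 0.0139
```

```bash
python3 - <<'E'
from h import *
st();plan([(.5331,.1416,.046,118.15,0,1)])
c=cam('wrist');cv2.imwrite('pics/w4.png',c['pixels'][60:330,100:460])
E
```

```text
time_s 9.4
joint_positions [-0.6099  0.498   0.353   1.9952 -0.2634  0.6893  0.401 ]
joint_velocities [-0.0013  0.0064 -0.0021  0.0057  0.      0.0005 -0.0007]
tau [ 4.48000e-02 -4.39981e+01  4.62590e+00 -1.67507e+01 -3.06000e-02
  5.55000e-02 -1.40000e-03]
eef_pos [0.5337 0.1432 0.0528]
tcp_rot [1.6115 2.6953 0.0033]
contact_force [-2.0000e-03  2.7530e-01 -3.3538e+00]
torque [-0.0686 -0.021  -0.0141]
grip_width 0.0139
now [0.5337 0.1432 0.0528] xang 118.25 tilt [0.0022 0.0011]
-- 1 max step 0.7009992867328754
-0.11, -0.13, 0.68, 0.002, 0
```

Emit:
apply_moves:
  commands: [-0.1,-0.1,0.3,0,0,0,0,0.3,0,0,0,0,0,0,0,0,0,0,0,0]

```text
time_s: 9.85
eef_pos: [0.5323, 0.1415, 0.0453]
tcp_rot: [-1.612, -2.696, 0.001]
contact_force: [-0.2, 0.2, -1.2]
grip_width: 0.0138
```

Emit:
apply_moves:
  commands: [0,0,0.2,0,0,0,0,0.2,0,0,0,0,0,0,0]

```text
time_s: 10.15
eef_pos: [0.5322, 0.1415, 0.0412]
tcp_rot: [-1.612, -2.696, 0.001]
contact_force: [0.2, -0.5, -1.8]
grip_width: 0.0139
```

```bash
python3 - <<'E'
from h import *
st()
E
```

```text
time_s 10.15
joint_positions [-0.6012  0.515   0.3448  2.003  -0.2721  0.668   0.4105]
joint_velocities [ 0.0005 -0.0028  0.0025 -0.0004  0.0008  0.0034 -0.0015]
tau [ 3.02000e-02 -4.44825e+01  4.64330e+00 -1.62594e+01 -3.78000e-02
  2.97000e-02  6.00000e-03]
eef_pos [0.5322 0.1415 0.0412]
tcp_rot [-1.6119e+00 -2.6960e+00  7.0000e-04]
contact_force [ 0.2026 -0.4662 -1.823 ]
torque [-0.0866 -0.0305 -0.0145]
grip_width 0.0139
```

Emit:
apply_moves:
  commands: [0,0,0.2,0,0,0,0,0.2,0,0,0,0,0.2,0,0,0,0,0,0,0]

```text
time_s: 10.55
eef_pos: [0.5322, 0.1415, 0.0352]
tcp_rot: [-1.612, -2.696, 0.001]
contact_force: [-0.3, -1.1, -1.9]
grip_width: 0.0139
```

Emit:
apply_moves:
  commands: [0,0,0.2,0,0,0,0,0.2,0,0,0,0,0.1,0,0,0,0,0,0,0]

```text
time_s: 10.95
eef_pos: [0.5323, 0.1415, 0.0303]
tcp_rot: [-1.612, -2.696, 0.0]
contact_force: [-0.5, 0.4, -2.1]
grip_width: 0.0138
```

Emit:
apply_moves:
  commands: [0,0,0.1,0,0,0,0,0.1,0,0,0,0,0.1,0,0,0,0,0,0,0]

```text
time_s: 11.35
eef_pos: [0.5325, 0.1415, 0.0275]
tcp_rot: [-1.612, -2.696, -0.0]
contact_force: [-0.1, 0.3, -1.9]
grip_width: 0.0136
```

Emit:
apply_moves:
  commands: [0,0,0.1,0,0,0,0,0,0,0]

```text
time_s: 11.55
eef_pos: [0.5325, 0.1416, 0.0274]
tcp_rot: [-1.612, -2.696, -0.001]
contact_force: [-3.1, -0.9, 6.1]
grip_width: 0.0138
```

Emit:
apply_moves:
  commands: [0,0,-0.1,0,3,0,0,0,0,6,0,0,0,0,8.7,0,0,0,0,8.7,0,0,-1,0,8.7,0,0,-2,0,8.7,0,0,-4,0,8.7,0,0,-4,0,8.7,-1.5,0,-4.5,0,8.7,-1.5,0,-4.5,0,8.7]

```text
time_s: 12.55
eef_pos: [0.5463, 0.1149, 0.23]
tcp_rot: [1.611, 2.697, 0.001]
contact_force: [0.4, 0.6, -0.3]
grip_width: 0.0838
```

Emit:
apply_moves:
  commands: [-2,0,-2,0,8.7,0,0,0,0,8.7,0,0,0,0,8.7,0,0,0,0,8.7]

```text
time_s: 12.95
eef_pos: [0.5546, 0.0985, 0.2458]
tcp_rot: [-1.609, -2.695, 0.003]
contact_force: [-0.1, 0.6, -0.1]
grip_width: 0.0869
```

```bash
python3 - <<'E'
from fit import *
plan([])
c=cam('wrist'); cv2.imwrite('pics/w5.png',c['pixels']); np.savez('w5.npz',P=c['P'],px=c['pixels'],K=c['camera_matrix'],W=c['W'])
P=c['P'];Z=P[...,2];print('plate z',[round(float(np.nanmedian(Z[r:r+10,q:q+10])),4) for r,q in((90,230),(90,320),(150,230),(150,320))])
E
```

```text
now [0.5546 0.0985 0.2458] xang 118.33 tilt [-0.0035 -0.0002]
plate z [0.0222, 0.0216, 0.0216, 0.0217]
```

View pics/w5.png

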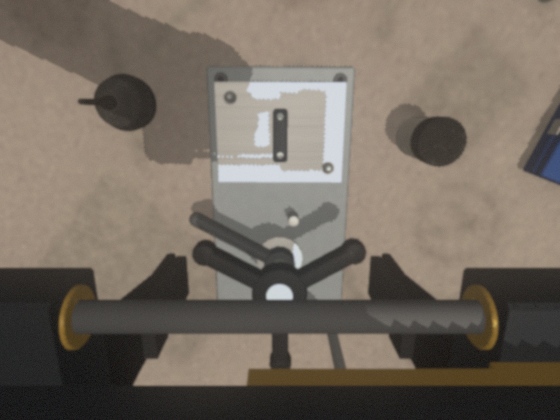

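Plate is flush: top at 22 mm at all four corners, with the pins showing in the holes at (230,97) and (328,168). Arm ends are at (205,253), (353,251) and (280,360), the hub at (279,296) and the toe tip at (195,219).

```bash
python3 - <<'E'
from fit import *
d=np.load('w5.npz')
e=[ray(d,uv,.098)[:2] for uv in((205,253),(353,251),(280,362))]; h=ray(d,(279,296),.105)[:2]
H=np.array([.598,.0212]); print('hub',h,'mean ends',np.mean(e,0),H)
for x in e: print(x,np.linalg.norm(x-H),np.degrees(np.arctan2(*(x-H)[::-1])))
t=ray(d,(197,220),.037)[:2];print('toe',t,np.linalg.norm(t-H),np.degrees(np.arctan2(*(t-H)[::-1])))
plan([(.598,.021,.25,177,8.7,8),(.598,.021,.125,177,8.7,4)])
E
```

```text
hub [0.59790342 0.02054096] mean ends [0.59750142 0.02186274] [0.598  0.0212]
[0.52061215 0.02336738] 0.07741819310269905 178.3957499084679
[0.63678404 0.0884027 ] 0.07759126986598376 60.009884630364255
[ 0.63510805 -0.04618186] 0.07692413709011002 -61.157860852774085
toe [0.4976553  0.02501298] 0.10041711554897396 177.82387537062414
now [0.5546 0.0986 0.2457] xang 118.35 tilt [-0.0037 -0.0005]
-- 8 max step 1.1194194924156002
-1.11, 0.02, -0.06, -0.128, 8.7, -1.1, -0.13, -0.05, -0.128, 8.7, -1.08, -0.26, -0.06, -0.128, 8.7, -1.04, -0.4, -0.05, -0.128, 8.7, -0.97, -0.53, -0.06, -0.128, 8.7, -0.91, -0.65, -0.05, -0.128, 8.7, -0.81, -0.76, -0.06, -0.128, 8.7, -0.7, -0.86, -0.05, -0.128, 8.7
-- 4 max step 3.1300159744001306
-0.01, 0, 3.12, 0, 8.7, -0.01, 0, 3.13, 0, 8.7, -0.02, 0.01, 3.12, 0, 8.7, -0.01, 0, 3.13, 0, 8.7
```

Emit:
apply_moves:
  commands: [-1.1,0,0,-0.132,8.7,-1.1,-0.1,0,-0.132,8.7,-1.1,-0.3,0,-0.132,8.7,-1,-0.4,0,-0.132,8.7,-1,-0.5,0,-0.132,8.7,-0.9,-0.7,0,-0.132,8.7,-0.8,-0.8,0,-0.132,8.7,-0.7,-0.9,0,-0.132,8.7,0,0,2,0,8.7,0,0,2,0,8.7]

```text
time_s: 14.0
eef_pos: [0.5994, 0.0198, 0.2059]
tcp_rot: [-0.033, -3.14, -0.0]
contact_force: [0.4, -0.3, 0.2]
grip_width: 0.087
```

Emit:
apply_moves:
  commands: [0,0,3,0,8.7,0,0,3,0,8.7,0,0,2,0,8.7,0,0,0,0,8.7,0,0,0,0,8.7]

```text
time_s: 14.5
eef_pos: [0.5994, 0.02, 0.1268]
tcp_rot: [-0.033, -3.14, 0.0]
contact_force: [-0.2, 0.5, -0.1]
grip_width: 0.087
```

```bash
python3 - <<'E'
from h import *
st();plan([(.598,.021,.09,179,8.7,1)])
E
```

```text
time_s 14.5
joint_positions [-0.3097  0.4522  0.2741  1.8272 -0.1535  0.8847  1.5859]
joint_velocities [ 0.0035 -0.0274  0.0094 -0.0286 -0.     -0.0018  0.0014]
tau [-7.41000e-02 -4.33715e+01  3.26260e+00 -1.89098e+01  2.92000e-02
  1.27900e-01 -2.00000e-04]
eef_pos [0.5994 0.02   0.1268]
tcp_rot [-3.2800e-02 -3.1395e+00  2.0000e-04]
contact_force [-0.1695  0.5466 -0.1324]
torque [-0.0059 -0.0131 -0.0162]
grip_width 0.087
now [0.5994 0.02   0.1268] xang 178.8 tilt [-0.0019 -0.0001]
-- 1 max step 3.683653078127744
0.13, 0.1, 3.68, -0.003, 8.7
```

Emit:
apply_moves:
  commands: [0.1,0.1,1,0,8.7,0,0,1,0,8.7,0,0,1,0,8.7,0,0,0.7,0,8.7,0,0,0,0,8.7]

```text
time_s: 15.0
eef_pos: [0.598, 0.0203, 0.0892]
tcp_rot: [-0.034, -3.139, 0.0]
contact_force: [-0.1, 0.1, -0.9]
grip_width: 0.087
```

Emit:
apply_moves:
  commands: [0,0,0,0.08,8.7,0,0,0,0.08,8.7,0,0,0,0.08,8.7,0,0,0,0,8.7]

```text
time_s: 15.4
eef_pos: [0.5981, 0.0205, 0.0903]
tcp_rot: [-0.409, -3.113, 0.001]
contact_force: [-1.3, -0.2, -1.1]
grip_width: 0.0868
```

```bash
python3 - <<'E'
from h import *
st();plan([(.598,.021,.09,179,8.7,1)])
E
```

```text
time_s 15.4
joint_positions [-0.3459  0.5022  0.3236  1.8596 -0.2118  0.8149  1.3963]
joint_velocities [ 0.0098 -0.0023 -0.0135 -0.0033  0.0126 -0.005   0.0491]
tau [-2.00000e-04 -4.60036e+01  4.68080e+00 -1.94371e+01 -1.14200e-01
 -3.83200e-01 -3.76700e-01]
eef_pos [0.5981 0.0205 0.0903]
tcp_rot [-4.0900e-01 -3.1133e+00  6.0000e-04]
contact_force [-1.2969 -0.2211 -1.0742]
torque [0.0541 0.336  0.0943]
grip_width 0.0868
now [0.5981 0.0205 0.0903] xang 165.03 tilt [-0.0016 -0.0002]
-- 1 max step 0.058309518948453
0.03, 0.04, 0.03, -0.244, 8.7
```

Emit:
apply_moves:
  commands: [0,0,0,0.1,8.7,0,0,0,0.1,8.7,0,0,0,0.1,8.7,0,0,0,0.1,8.7,0,0,0,0.1,8.7,0,0,0,0.1,8.7,0,0,0,0.1,8.7,0,0,0,0,8.7]

```text
time_s: 16.2
eef_pos: [0.598, 0.0218, 0.0902]
tcp_rot: [-1.448, -2.786, 0.0]
contact_force: [-2.6, 2.0, -0.5]
grip_width: 0.0871
```

```bash
python3 - <<'E'
from h import *
s=manip.get_state();print(s['torque'],s['contact_force']);plan([(.598,.021,.09,117,8.7,1)])
E
```

```text
[0.45171226 0.66133475 0.14750016] [-2.55729678  1.98699809 -0.54061937]
now [0.598  0.0218 0.0902] xang 125.08 tilt [-0.002  0.001]
-- 1 max step 0.07483314773547883
-0.06, -0.04, 0.02, 0.141, 8.7
```

Emit:
apply_moves:
  commands: [0,0,0,0.1,8.7,0,0,0,0.09,8.7,0,0,0,0,8.7]

```text
time_s: 16.5
eef_pos: [0.5984, 0.0215, 0.0902]
tcp_rot: [-1.704, -2.637, 0.0]
contact_force: [-2.7, 3.5, -2.1]
grip_width: 0.0871
```

```bash
python3 - <<'E'
from h import *
s=manip.get_state();print(s['torque'],s['contact_force']);plan([(.598,.021,.09,117,8.7,1)])
E
```

```text
[0.63250934 0.58056556 0.17234458] [-2.71216623  3.48729649 -2.14324816]
now [0.5984 0.0215 0.0902] xang 114.25 tilt [-0.0012  0.0008]
-- 1 max step 0.06999999999999999
-0.03, -0.06, 0.02, -0.048, 8.7
```

Emit:
apply_moves:
  commands: [0,0,0,-0.1,8.7,0,0,-1,0,8.7,0,0,-2,0,8.7,0,0,-3,0,8.7,0,0,-3,0,8.7,0,0,0,0,8.7,0,0,0,0,8.7]

```text
time_s: 17.2
eef_pos: [0.5998, 0.0197, 0.182]
tcp_rot: [1.576, 2.714, 0.003]
contact_force: [-0.1, -0.2, -0.8]
grip_width: 0.0867
```

```bash
python3 - <<'E'
from fit import *
plan([])
c=cam('wrist'); cv2.imwrite('pics/w6.png',c['pixels']); np.savez('w6.npz',P=c['P'],px=c['pixels'],K=c['camera_matrix'],W=c['W'])
E
```

```text
now [0.5998 0.0197 0.182 ] xang 119.71 tilt [0.0034 0.0003]
```

View pics/w6.png

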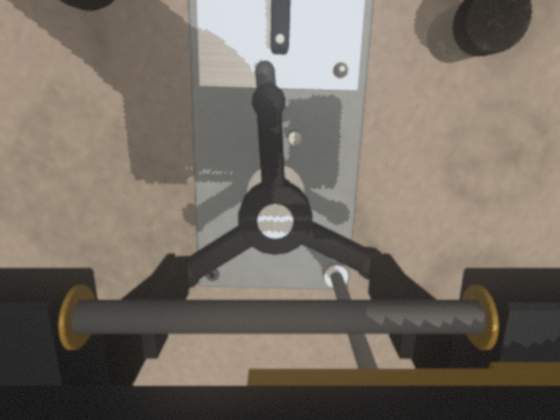

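The toe tip at (265,72) now lies over the plate's edge, the arm above it ends at (268,100), the hub is at (276,222) and the stop pin at (294,138). It is nearly home.

```bash
python3 - <<'E'
from fit import *
d=np.load('w6.npz');H=np.array([.598,.0212])
for n,uv,z in(('toe',(265,72),.038),('arm',(268,100),.1),('stop',(294,138),.036),('hub',(276,222),.105)):
    t=ray(d,uv,z)[:2];print(n,t,np.linalg.norm(t-H),np.degrees(np.arctan2(*(t-H)[::-1])))
plan([(.598,.021,.14,179.5,8.7,8),(.598,.021,.09,179.5,8.7,3)])
E
```

```text
toe [0.54153562 0.10363952] 0.0999224768580735 124.40797793545275
arm [0.55529219 0.08663965] 0.0781428521936918 123.12963201502788
stop [0.58662078 0.07140035] 0.05147389359073384 102.77175363263491
hub [0.59874731 0.02048516] 0.0010341470226484135 -43.72793813566585
now [0.599  0.0199 0.1808] xang 119.72 tilt [0.0008 0.    ]
-- 8 max step 0.5104899607240088
0.02, 0, 0.51, -0.13, 8.7, 0.02, -0.01, 0.51, -0.13, 8.7, 0.01, 0, 0.51, -0.13, 8.7, 0.02, 0.01, 0.51, -0.13, 8.7, 0.02, 0, 0.51, -0.13, 8.7, 0.01, 0.01, 0.51, -0.13, 8.7, 0.02, 0.01, 0.51, -0.13, 8.7, 0.01, 0.01, 0.51, -0.133, 8.7
-- 3 max step 1.67
0, 0, 1.67, -0, 8.7, 0.01, 0, 1.66, -0, 8.7, 0, 0, 1.67, -0, 8.7
```

Emit:
apply_moves:
  commands: [0,0,0.5,-0.133,8.7,0,0,0.5,-0.133,8.7,0,0,0.5,-0.133,8.7,0,0,0.5,-0.133,8.7,0,0,0.5,-0.133,8.7,0,0,0.5,-0.133,8.7,0.1,0,0.5,-0.133,8.7,0.1,0.1,0.5,-0.133,8.7,0,0,0,0,8.7]

```text
time_s: 18.15
eef_pos: [0.5957, 0.0216, 0.1387]
tcp_rot: [0.019, -3.138, 0.0]
contact_force: [-0.5, -1.0, 0.3]
grip_width: 0.0871
```

Emit:
apply_moves:
  commands: [0,0,1,0,8.7,0,0,1.5,0,8.7,0,0,1.5,0,8.7,0,0,1,0,8.7,0,0,0,0,8.7]

```text
time_s: 18.65
eef_pos: [0.5955, 0.0218, 0.0881]
tcp_rot: [0.019, -3.137, 0.001]
contact_force: [0.3, -0.3, 0.0]
grip_width: 0.0866
```

```bash
python3 - <<'E'
from h import *
s=manip.get_state();print(s['torque'],s['contact_force']);plan([(.598,.021,.09,181,8.7,1)])
E
```

```text
[ 0.02365066  0.06344189 -0.0022067 ] [ 0.28825738 -0.27002155  0.00197408]
now [0.5955 0.0218 0.0881] xang -179.31 tilt [-0.0043 -0.0006]
-- 1 max step 0.3266496594212215
-0.25, -0.09, -0.19, -0.005, 8.7
```

Inserted without contact. Now I centre the fingers and press on in small turns, watching the moment.

Emit:
apply_moves:
  commands: [-0.2,-0.1,-0.1,0.06,8.7,0,0,0,0.06,8.7,0,0,0,0.06,8.7,0,0,0,0,8.7]

```text
time_s: 19.05
eef_pos: [0.6002, 0.0205, 0.0919]
tcp_rot: [0.263, 3.128, -0.001]
contact_force: [1.6, -1.1, -0.5]
grip_width: 0.0871
```

```bash
python3 - <<'E'
from h import *
s=manip.get_state();print(s['torque'],s['contact_force']);plan([])
E
```

```text
[-0.18142575 -0.5387875   0.07183075] [ 1.60279139 -1.11565569 -0.53262786]
now [0.6002 0.0205 0.0919] xang 170.39 tilt [ 0.0025 -0.0007]
```

Emit:
apply_moves:
  commands: [0,0,0,0.06,8.7,0,0,0,0.06,8.7,0,0,0,0,8.7]

```text
time_s: 19.35
eef_pos: [0.6004, 0.02, 0.092]
tcp_rot: [0.448, 3.106, -0.001]
contact_force: [2.5, -2.2, -1.2]
grip_width: 0.0872
```

```bash
python3 - <<'E'
from h import *
s=manip.get_state();print(s['torque'],s['contact_force']);plan([])
E
```

```text
[-0.48347822 -0.83359858  0.17596246] [ 2.51427124 -2.15902201 -1.24829496]
now [0.6004 0.02   0.092 ] xang 163.58 tilt [ 0.0031 -0.0012]
```

Emit:
apply_moves:
  commands: [0,0,0,0.06,8.7,0,0,0,0.06,8.7,0,0,0,0,8.7]

```text
time_s: 19.65
eef_pos: [0.6012, 0.0191, 0.0921]
tcp_rot: [0.633, 3.072, -0.002]
contact_force: [5.4, -4.5, -2.7]
grip_width: 0.0869
```

```bash
python3 - <<'E'
from h import *
s=manip.get_state();print(s['torque'],s['contact_force']);plan([])
E
```

```text
[-0.82355227 -1.24012916  0.25336882] [ 5.36210747 -4.52869225 -2.73916211]
now [0.6012 0.0191 0.0921] xang 156.71 tilt [ 0.005  -0.0025]
```

Emit:
apply_moves:
  commands: [0,0,0,0.06,8.7,0,0,0,0,8.7]

```text
time_s: 19.85
eef_pos: [0.601, 0.0188, 0.0921]
tcp_rot: [0.725, 3.052, -0.002]
contact_force: [4.8, -3.8, -2.4]
grip_width: 0.0873
```

```bash
python3 - <<'E'
from h import *
s=manip.get_state();print(s['torque'],s['contact_force']);plan([])
E
```

```text
[-0.89373824 -1.1073488   0.28792821] [ 4.82200355 -3.79202935 -2.3770511 ]
now [0.601  0.0188 0.0921] xang 153.26 tilt [ 0.0045 -0.0027]
```

Emit:
apply_moves:
  commands: [0,0,0,0.06,8.7,0,0,0,0,8.7]

```text
time_s: 20.05
eef_pos: [0.5986, 0.0206, 0.0915]
tcp_rot: [-0.818, -3.032, 0.0]
contact_force: [0.4, 0.1, 1.0]
grip_width: 0.0872
```

```bash
python3 - <<'E'
from h import *
s=manip.get_state();print(s['torque'],s['contact_force']);plan([])
E
```

```text
[-0.03596205  0.0503942   0.00281793] [0.36153784 0.05264587 0.98689449]
now [0.5986 0.0206 0.0915] xang 149.81 tilt [-0.0012  0.0003]
```

Emit:
apply_moves:
  commands: [0,0,0,0.06,8.7,0,0,0,0,8.7]

```text
time_s: 20.25
eef_pos: [0.5982, 0.0216, 0.0913]
tcp_rot: [-0.906, -3.006, -0.001]
contact_force: [0.8, -0.5, -1.2]
grip_width: 0.0871
```

```bash
python3 - <<'E'
from h import *
s=manip.get_state();print(s['torque'],s['contact_force']);plan([])
E
```

```text
[-0.01168263  0.022795   -0.05768931] [ 0.77592207 -0.52211672 -1.18410197]
now [0.5982 0.0216 0.0913] xang 146.46 tilt [-0.0017  0.001 ]
```

The moment fell from 0.29 N m to 0 at a tool angle of about 150°, as predicted for one click. I'll lift off and check.

Emit:
apply_moves:
  commands: [0,0,-1,0,8.7,0,0,-2,0,8.7,0,0,-4,0,8.7,0,0,-4,0,8.7,0,0,-4,0,8.7,0,0,0,0.12,8.7,0,0,0,0.12,8.7,0,0,0,0.12,8.7,0,0,0,0.12,8.7]

```text
time_s: 21.15
eef_pos: [0.5987, 0.021, 0.2425]
tcp_rot: [-1.602, -2.702, -0.001]
contact_force: [-0.6, 0.1, 0.1]
grip_width: 0.0871
```

Emit:
apply_moves:
  commands: [2,0,0,0,8.7,2,0,0,0,8.7,1,0,0,0,8.7,0,0,0,0,8.7,0,0,0,0,8.7,0,0,0,0,8.7]

```text
time_s: 21.75
eef_pos: [0.5753, 0.0634, 0.2418]
tcp_rot: [1.6, 2.703, -0.0]
contact_force: [0.0, -0.8, -0.0]
grip_width: 0.087
```

```bash
python3 - <<'E'
from fit import *
plan([])
c=cam('wrist'); cv2.imwrite('pics/w7.png',c['pixels']); np.savez('w7.npz',P=c['P'],px=c['pixels'],K=c['camera_matrix'],W=c['W'])
P=c['P'];Z=P[...,2];print('plate z',[round(float(np.nanmedian(Z[r:r+8,q:q+8])),4) for r,q in((20,230),(20,330),(90,230),(90,330))])
E
```

```text
now [0.5753 0.0634 0.2418] xang 118.75 tilt [ 0.0006 -0.0004]
plate z [0.0117, 0.0118, 0.0217, 0.0218]
```

View pics/w7.png

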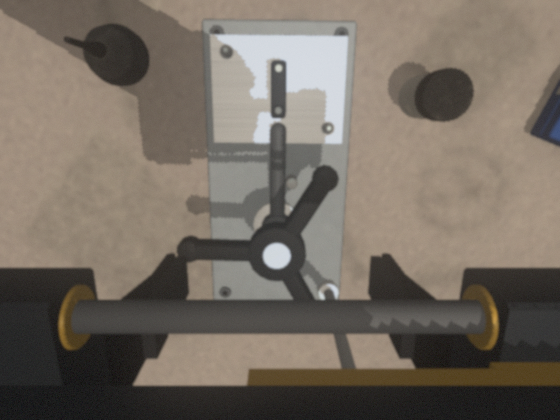

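The toe points straight at the nest with its tip at (278,125), over the plate edge and against the stop pin at (291,182). The arms have jumped on to (325,178) and (188,248).

```bash
python3 - <<'E'
from fit import *
d=np.load('w7.npz');H=np.array([.598,.0212]);Z=d['P'][...,2]
for n,uv,z in(('toe',(278,128),.038),('arm',(325,178),.1),('arm2',(188,248),.1)):
    t=ray(d,uv,z)[:2];print(n,t,np.linalg.norm(t-H),np.degrees(np.arctan2(*(t-H)[::-1])))
print([round(float(np.nanmedian(Z[r:r+6,q:q+6])),4) for r,q in((42,245),(42,330),(132,220),(132,338))])
pa=ray(d,(226,52),.030);pb=ray(d,(327.5,128),.030)
t=np.load('top0.npz')['P'];n=cam('top')['P']
for nm,(v,u) in dict(blower=(260,267),canister=(175,233),blue=(130,212),red=(237,177)).items(): print(nm,np.nanmax(abs(t[v-3:v+4,u-3:u+4]-n[v-3:v+4,u-3:u+4])))
manip.sign_off()
E
```

```text
toe [0.54881853 0.11314451] 0.10427180665596145 118.14249453912574
arm [0.6008953  0.09939954] 0.07825312214357244 87.87961872920184
arm2 [ 0.52726934 -0.01210769] 0.07818074806148001 -154.7838394035424
[0.0217, 0.0219, 0.0219, 0.0215]
blower 0.6334466622886047
canister 0.010612645056709669
blue 0.012150879173921325
red 0.012777756442548194
the job is handed in; nothing more can be done
```

The plate is seated and clamped, and the job was handed in at about 22 s on the robot's clock. All of the final checks but one agreed.

- **Plate:** I lowered it over both pins. Its top reads 21.5–21.9 mm at all four corners (22 mm is flush), also after clamping.
- **Handle:** I turned it clockwise in two strokes, with the open fingers straddling the hub.
- **Toe:** it points at 118.1°, and the nest lies at 118.1–118.2°. It sits over the plate's edge against its stop pin.
- **Clicks:** exactly one. The moment built to about 0.29 N m and fell to zero. One arm then stood at 87.9°, about 30° (0.52 rad) past the toe.
- **Bystanders:** I never touched them. The canister and two boxes, blue and red, in the top camera read the same depth as at the start within about 1 cm, which is sensor noise.
- **Check that disagreed:** the top camera's depth at the blower differed by 0.63 m. I take this to be the arm blocking the view, because the last wrist picture shows the blower standing in its place. I did not measure its position again.

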